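# Set the blue glass panel on the table easel and clamp it

## Task

Put the blue leaded-glass panel on the sloped table easel, lengthwise up the slope in the middle of the board, lying flat and resting squarely against the bottom lip. Then slide the top clamp down onto the panel's upper edge and press it home with about 10 newtons, so that the panel is pinched between clamp and lip; then let go. It is glass, so feel for the contacts and never press hard, and leave the amber panel where it lies.

Things in the scene. Friction and masses are not known exactly. Their poses are not given: they have to be found in the camera images.
- blue_panel_center (a point): Centre of the loose blue-turquoise leaded-glass panel in a grey metal frame: a solid slab 120 x 56 x 12 mm, 0.14 to 0.28 kg, lying face up on the bench, left or right of the easel (this point 6 mm above the bench). x runs along its length, y along its 56 mm width (grasp across it), z up out of its face. Either end may be uppermost on the easel.
- amber_panel_center (a point): Centre of a second panel of the same size in amber and red, lying flat on the bench on the other side of the easel; not part of the job.
- board: Sloped wooden board of the fixed easel, rising away from the robot at 35 degrees to the bench. Origin: middle of the face near its foot, 45 mm above the bench. x points up the slope along the face, y across it to the robot's left, z straight out of the face. Face: z = 0, 150 mm wide, x = -12 to 270 mm. A panel laid on it may stick where it is laid, short of the lip.
- clamp (a joint): Travel (m) of the top clamp down the slope on the board's middle line: 0 at the top, at most 0.12; starts at 0 to 0.02. Its lower, rubber edge, 80 mm wide, 1.5 to 15.5 mm out of the face, is at board x = 220 mm minus this value. It takes about 2 N to move, that much more than reaches the panel, and stays where it is left.
- clamp_grip (a point): Centre of the clamp's black finger grip: 18 mm along the slope, 24 mm across it (board's y, grasp across this), from 14 to 44 mm out of the board's face; it lies 14 mm up the slope from the rubber edge. Axes parallel to the board's. It can be grasped, or pushed on its upper side.
- lip_track: Two flat side tracks near the board's foot; same origin and axes as the board. They carry the bottom lip, a dark wooden bar over the board's whole width, 12 mm thick along x, standing 10 mm out of the face. It is screwed tight with its upper side anywhere from board x = 0 to 30 mm, different each time and not reported: look or feel for it.

How it is judged (in metres and radians):
On the way:
1. the blue panel, lying flat, square and in the middle of the board, is pinched between clamp and lip: each presses on it with more than 3 N (y of blue_panel_center in the frame of board between -0.012 and 0.012 m and z of blue_panel_center in the frame of board between 0.004 and 0.008 m and angle between the x axis of blue_panel_center and the x axis of board, either way round below 0.035 rad and angle between the z axis of blue_panel_center and the z axis of board, either way round below 0.035 rad and contact force between blue_panel and clamp above 3 N and contact force between blue_panel and lip_track above 3 N), for 0.05 s.
At the end, for the whole second after the job is handed in: The blue panel lies flat on the board, touching the lip and square to it (2 degrees), within 12 mm of the middle line; the clamp's rubber edge rests on its upper edge (within 2 mm); nothing moves; the amber panel is within 15 mm of its place (y of blue_panel_center in the frame of board between -0.012 and 0.012 m and z of blue_panel_center in the frame of board between 0.004 and 0.008 m and angle between the x axis of blue_panel_center and the x axis of board, either way round below 0.035 rad and angle between the z axis of blue_panel_center and the z axis of board, either way round below 0.035 rad and contact force between blue_panel and lip_track above 0.05 N and distance between clamp_grip and blue_panel_center below 0.08 m and linear speed of blue_panel below 0.01 m/s and velocity of joint clamp between -0.005 and 0.005 m/s and distance of amber_panel_center from where it was at the start of the episode below 0.015 m).
It fails at once if the clamp is pressed on the blue panel with more than 30 N (contact force between blue_panel and clamp above 30 N).
It fails at once if the blue panel is dropped or pressed on the easel so hard that its contacts with board, lip and clamp add up to more than 60 N (contact force between blue_panel and easel above 60 N).
It fails at once if the amber panel is moved by more than 15 mm (distance of amber_panel_center from where it was at the start of the episode above 0.015 m).
It also fails if it takes over 59 s, if anything falls off the work surface, if the arm or the gripper's body presses on something with over 40 N, if the wrist force passes 120 N, or if a joint passes its speed limit or range.

## Robot

A 6-joint arm with a two-finger parallel gripper is mounted at the origin on a cart in front of the work surface, level with it; the furniture and walls round the work are solid. World frame = base frame: x ahead of the robot, y to its left, z up, the work surface at z = 0. Lengths are in mm, angles in rad, forces in N, time in s.
With the tool pointing down it reaches from about 300 to 875 mm from the base axis. Payload 6.4 kg.
Tool frame: the origin (TCP) lies where the fingers leave the gripper's body, on its centre line; the fingertips stand 73 mm ahead of it and the grasp point (between the pads) lies 54 mm ahead of it; x points along the fingers, y is the direction in which the jaws open and shut, and the axes are right-handed (so a half turn about x gives the same grasp; the last joint's range is limited). The gripper opens to 85 mm and grips with 20 to 120 N. Pads are 22 mm wide; open, the fingers measure 114 mm over their backs; the gripper's body (76 mm by 85 mm) begins 54 mm behind the grasp point. The pads swing forward as they close: fully open they stand 13 mm farther back than shut.
Start: joints at [-1.334, 0.181, 1.607, -0, 1.354, -0.206], TCP at [246.388, -519.552, 303.888] pointing down, gripper open.
Joint ranges: [-2.99, 2.99], [-0.89, 2.07], [0.3, 2.58], [-1.14, 4.28], [0, 2.63], [-3.12, 3.12]. Speed limits (rad/s): [2.57, 2.57, 3.01, 3.14, 3.14, 3.14].

## Interface

Orientations are given as a unit quaternion [x, y, z, w].
In Python, from bench import robot gives the robot as it stands. The module is installed in compiled form; this text tells all that it offers.
- The arm moves only by the tool drive_tool, never from a script. Its argument "rows" is one flat list of numbers, 5 for each row, row after row: the shift along the tool's x, y, z in m, then the turn about the tool's x in degrees, then the opening, from 0 (shut) to 1 (fully open). A call has 1 to 5 rows; each row shifts and turns the commanded pose from where the row before left it, along the tool's axes as they then stand; what a row does not reach is not made up. A row lasts 1/12 s, in which the tool goes at most 41.7 mm and 7.16 degrees, less where a joint would pass 70% of its speed; a pose out of reach is approached as far as the arm can. A call with a gripper value outside its range is refused whole. The fingers move at their own pace and stop on an object; "grip_force" is the grip in N (left out, the last holds). Time passes only in rows, so rows that do not move let the fingers close. It gives the time, the measured TCP pose, the force and the opening at its end, in the units of the state.
- robot.state(): the state, without advancing time (a new reading comes with each control period).
- robot.snapshot(name): name is "scene" or "top"; returns (picture, depth): 384x512x3 uint8, red, green, blue; 384x512 float32, mm along the optical axis (not along the pixel's ray), 0 where there is no reading.
- robot.calibration(name): a dict with "K" (3x3 intrinsics, pixels), "k1" (the pictures are not rectified: a ray, as slopes to the right and down, at radius r is drawn at 1 + k1 r^2 times it, then the intrinsics apply), "R" (3x3) and "t" (3): a world point X has camera coordinates R X + t. Camera axes: x right, y down, z forward; pixel columns grow to the right and rows downward; lengths in mm; the calibration is good to about 2 mm. A picture is of the moment at which its call begins. calibration takes no time and is no camera call.
- robot.close_job(): hands the job in, once; it reports no verdict.
The state is a dict: "t": time; "joints": joint angles; "joint_velocities": joint speeds; "tau": joint torques, N m; "tool_pos": TCP position; "tcp_rot": TCP orientation; "wrist_force": force on the tool from outside, world axes, zero at the start; "ft_torque": the same for the moment, N m; "gripper_width": finger opening in mm.
Only numpy, scipy, OpenCV 4.12 (cv2) and the standard library are available. Lean on these libraries where they do the work, as an engineer would, in place of code of your own. Each camera call takes 0.05 s, during which the arm holds its last target.

## Working session

There is one attempt and no reset: what is moved stays moved. The work goes in short steps, Python scripts to look and compute and a tool call to move; the robot and the scene stay as the last step left them, time stands still between calls to the robot, and variables do not carry over. Pictures are saved under pics/ and viewed, and the job is handed in when it is done.

Besides the shell and the picture viewer there is one more tool, called after "Request:" by a JSON object that holds its "method" and its "body". drive_tool: Moves the arm, as the interface text tells. Its arguments: {"type":"object","properties":{"rows":{"type":"array","items":{"type":"number"}},"grip_force":{"type":"number"}},"required":["rows"]}

```bash
mkdir -p pics; ls
python3 - <<'E'
from bench import robot
import cv2,numpy as np
s=robot.state();print(s)
for n in("scene","top"):
    c=robot.calibration(n);print(n,c)
    p,d=robot.snapshot(n);np.savez(f"{n}0.npz",p=p,d=d);cv2.imwrite(f"pics/{n}0.png",p[:,:,::-1])
E
```

```text
pics
{'t': 0.0, 'joints': array([-1.33429663e+00,  1.81525281e-01,  1.60797061e+00,  1.60672328e-05,
        1.35377917e+00, -2.06310683e-01]), 'joint_velocities': array([-0.00096502, -0.00053486, -0.00031147,  0.00031152, -0.0013037 ,
        0.00105444]), 'tau': array([-5.67670559e-04, -4.44880092e+01, -3.51336086e+01, -3.57825384e-04,
        9.14423639e-03,  1.21728667e-05]), 'tool_pos': array([ 246.29300156, -519.13238051,  303.01097001]), 'tcp_rot': array([-0.68984278, -0.15587475,  0.68984964, -0.15468507]), 'wrist_force': array([-0.51616638,  0.12473794, -0.46924637]), 'ft_torque': array([-0.01601116, -0.02397036,  0.01799861]), 'gripper_width': 85.28058239562294}
scene {'K': array([[477.31593735,   0.        , 255.38346534],
       [  0.        , 477.31593735, 185.97455902],
       [  0.        ,   0.        ,   1.        ]]), 'k1': -0.01434716556472418, 'R': array([[-0.73896644, -0.67374012,  0.00168936],
       [-0.32677402,  0.35621475, -0.87540265],
       [ 0.58919211, -0.64744522, -0.48339151]]), 't': array([ 408.3004534 ,  305.27821144, 1143.57183487])}
top {'K': array([[456.39147726,   0.        , 252.51010431],
       [  0.        , 456.39147726, 191.02672148],
       [  0.        ,   0.        ,   1.        ]]), 'k1': -0.12786442305994222, 'R': array([[ 0.01807235, -0.99983434, -0.00216179],
       [-0.99515345, -0.01777863, -0.09671361],
       [ 0.09665915,  0.00389916, -0.9953099 ]]), 't': array([ -20.19450388,  555.04556028, 1405.86821142])}
```

View pics/scene0.png

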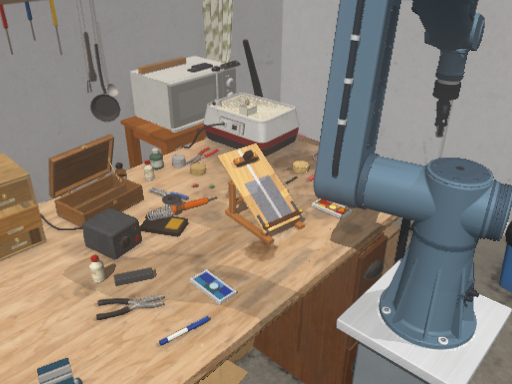

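View pics/top0.png

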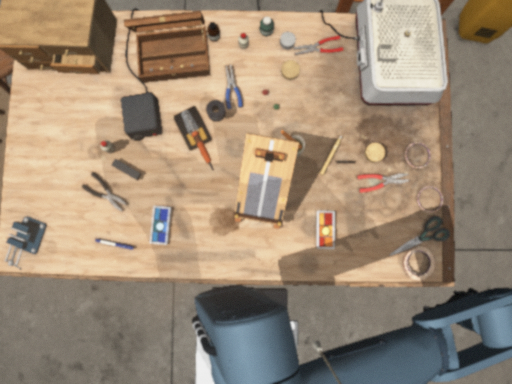

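The scene view shows the easel at about (262,195) and the blue panel at (213,286). In the top view, the blue panel is at (161,225), the amber one at (326,229), the board runs from (270,140) to (260,220), and the clamp is at (270,156).

Run:
```python
import cv2,numpy as np
p=np.load("top0.npz")['p'];q=np.load("scene0.npz")['p']
a=cv2.resize(p[125:250,140:345],None,fx=3.9,fy=3.9,interpolation=cv2.INTER_CUBIC);cv2.imwrite("pics/tz.png",a[:,:,::-1])
a=cv2.resize(q[135:310,180:320],None,fx=3.4,fy=3.4,interpolation=cv2.INTER_CUBIC);cv2.imwrite("pics/sz.png",a[:,:,::-1])
```

```text
(no output)
```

View pics/tz.png

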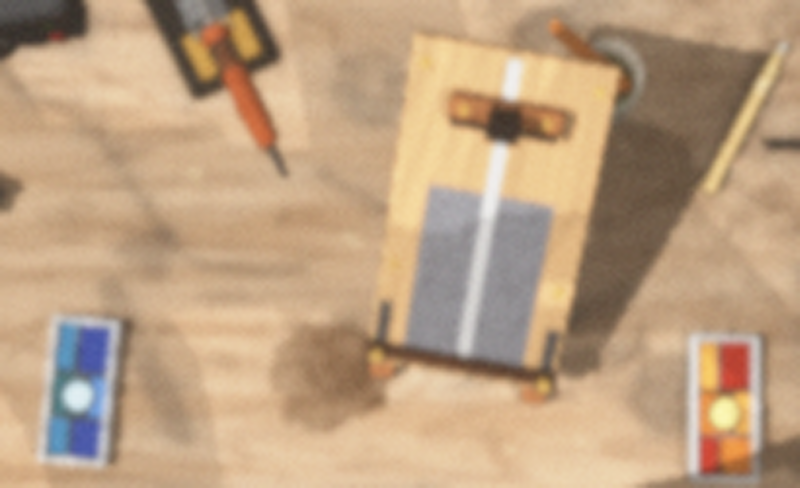

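View pics/sz.png

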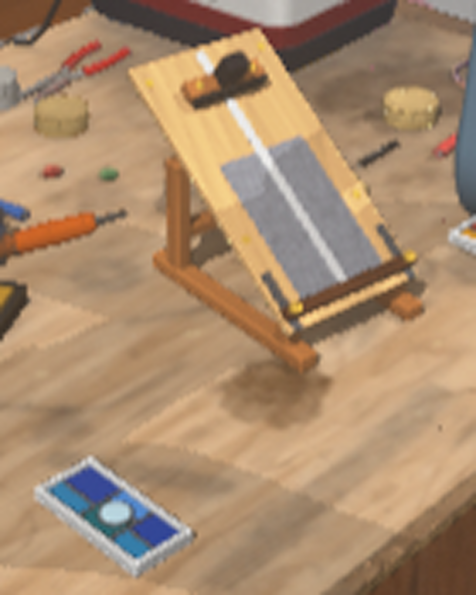

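The zoomed views show the board with a white centre line, a grey felt area, the lip near the foot at tz (460,358), and the clamp with its black grip at tz (505,122). The blue panel's corners are around tz (55,318), (123,320), (108,465) and (40,460).

Next I measure all of these.

```bash
cat > h.py <<'E'
import numpy as np,cv2
from bench import robot
def cal(n):
    c=robot.calibration(n);return np.array(c['K']),c['k1'],np.array(c['R']),np.array(c['t'])
def rays(n,px):
    K,k,R,t=cal(n)
    u=cv2.undistortPoints(np.asarray(px,float).reshape(-1,1,2),K,np.array([k,0,0,0.]))[:,0]
    d=np.c_[u,np.ones(len(u))]@R
    return -R.T@t,d
def onplane(n,px,p0,nn):
    o,d=rays(n,px);s=((np.asarray(p0)-o)@nn)/(d@nn);return o+d*s[:,None]
def onz(n,px,z): return onplane(n,px,[0,0,z],np.array([0,0,1.]))
def cloud(n,D):
    h,w=D.shape;v,u=np.mgrid[:h,:w];o,d=rays(n,np.c_[u.ravel(),v.ravel()])
    return (o+d*D.reshape(-1,1)).reshape(h,w,3)
def proj(n,X):
    K,k,R,t=cal(n);return cv2.projectPoints(np.asarray(X,float).reshape(-1,1,3),cv2.Rodrigues(R)[0],t,K,np.array([k,0,0,0.]))[0][:,0]
E
python3 - <<'E'
from h import *
z=np.load("top0.npz");P,D=z['p'],z['d'];C=cloud("top",D)
hsv=cv2.cvtColor(P,cv2.COLOR_RGB2HSV)
# panels: colour + frame: height and non-wood
for nm,(x0,x1,y0,y1) in dict(blue=(140,185,195,255),amber=(308,345,200,258)).items():
    sub=P[y0:y1,x0:x1].astype(int); hh=hsv[y0:y1,x0:x1]
    if nm=="blue": m=(sub[...,2]>sub[...,0]-8)
    else: m=((abs(sub[...,0]-sub[...,2])<25)&(sub.sum(2)>300))|(hh[...,1]>150)
    m=cv2.morphologyEx(m.astype(np.uint8),cv2.MORPH_CLOSE,np.ones((5,5)))
    cs,_=cv2.findContours(m,cv2.RETR_EXTERNAL,cv2.CHAIN_APPROX_NONE);c=max(cs,key=cv2.contourArea)
    pts=c[:,0]+[x0,y0];W=onz("top",pts,12)
    r=cv2.minAreaRect(W[:,:2].astype(np.float32));b=cv2.boxPoints(r)
    e=[(b[1]-b[0]),(b[2]-b[1])];l=max(e,key=np.linalg.norm)
    print(nm,r[0],r[1],"axis deg",np.degrees(np.arctan2(l[1],l[0]))%180, "depth z",np.median(C[pts[:,1].min()+6:pts[:,1].max()-6,int(pts[:,0].mean()),2]))
# board cloud
m=np.zeros(D.shape,np.uint8);cv2.fillPoly(m,[np.array([[250,165],[287,168],[276,208],[246,204]])],1)
Q=C[m>0];Q=Q[np.isfinite(Q).all(1)]
A=np.c_[Q[:,:2],np.ones(len(Q))]
co=np.linalg.lstsq(A,Q[:,2],rcond=None)[0]
for _ in range(5):
    r=Q[:,2]-A@co;k=abs(r)<6;co=np.linalg.lstsq(A[k],Q[k,2],rcond=None)[0]
print("top plane",co,"slope",np.degrees(np.arctan(np.hypot(*co[:2]))),"heading",np.degrees(np.arctan2(co[1],co[0])),k.sum(),len(k),r[k].std())
z=np.load("scene0.npz");P2,D2=z['p'],z['d'];C2=cloud("scene",D2)
m=np.zeros(D2.shape,np.uint8);cv2.fillPoly(m,[np.array([[246,184],[272,176],[294,209],[268,218]])],1)
Q=C2[m>0];A=np.c_[Q[:,:2],np.ones(len(Q))];co2=np.linalg.lstsq(A,Q[:,2],rcond=None)[0]
for _ in range(5):
    r=Q[:,2]-A@co2;k=abs(r)<6;co2=np.linalg.lstsq(A[k],Q[k,2],rcond=None)[0]
print("scene plane",co2,"slope",np.degrees(np.arctan(np.hypot(*co2[:2]))),"heading",np.degrees(np.arctan2(co2[1],co2[0])),k.sum(),len(k),r[k].std())
for c in(co,co2): print(c@[480,0,1], c@[560,0,1])
# bench plane check
print("bench z top",np.median(C[225:240,200:225,2]),"scene",np.median(C2[270:285,170:190,2]))
E
```

```text
blue (444.5629577636719, 280.37249755859375) (52.41986846923828, 115.09148406982422) axis deg 176.21748 depth z 9.379605042508956
amber (439.1473388671875, -241.2957763671875) (116.94822692871094, 57.32568359375) axis deg 0.26508757 depth z 9.25432141749684
top plane [ 6.90008734e-01 -1.06124968e-01 -2.81793884e+02] slope 34.91974718171325 heading -8.743710777068442 1358 1423 2.641684829756525
scene plane [ 6.89563631e-01 -9.87834902e-02 -2.79528728e+02] slope 34.861197125710675 heading -8.152444978635678 1062 1119 2.6090672979807583
49.41030770691117 104.61100639975302
51.461815105510595 106.6269056225371
bench z top 0.03235539555385003 scene 1.137740958882091
```

```bash
cat > b.py <<'E'
from h import *
def plane():
    co=np.array([0.6898,-0.1025,-280.7]); n=np.array([-co[0],-co[1],1]);n/=np.linalg.norm(n)
    return np.array([0,0,co[2]]),n
E
python3 - <<'E'
from b import *
p0,n=plane()
for nm,poly in dict(top=[[262,140],[280,140],[266,218],[250,218]],scene=[[228,146],[245,146],[288,219],[272,222]]).items():
    P=np.load(nm+"0.npz")['p'];hsv=cv2.cvtColor(P,cv2.COLOR_RGB2HSV)
    m=np.zeros(P.shape[:2],np.uint8);cv2.fillPoly(m,[np.array(poly)],1)
    w=(hsv[...,2]>165)&(hsv[...,1]<45)&(m>0)
    v,u=np.nonzero(w);X=onplane(nm,np.c_[u,v],p0,n)
    print(nm,len(u)); 
    for it in range(4):
        c=np.polyfit(X[:,0],X[:,1],1);r=X[:,1]-np.polyval(c,X[:,0]);X=X[abs(r)<8]
    print(" line heading",np.degrees(np.arctan(c[0])),"y at x=480",np.polyval(c,480),"y@600",np.polyval(c,600), X[:,0].min(),X[:,0].max())
    # board colour profile across, at several x
    for x in(560,600):
        h=np.radians(-8.5);mid=np.array([x,np.polyval(c,x)])
        row=[]
        for s in np.arange(-90,91,3):
            q=mid+s*np.array([-np.sin(h),np.cos(h)]);zz=p0[2]+0.6898*q[0]-0.1025*q[1]
            a=proj(nm,[q[0],q[1],zz])[0];b=P[int(round(a[1])),int(round(a[0]))];row.append((int(s),int(b[0]),int(b[2])))
        print(x,[r for r in row if abs(r[0])>60])
    # along-lip profile: at lateral s
    c0=np.array([470,np.polyval(c,470)])
    for s in(-20,20):
        row=[]
        for d in np.arange(-50,40,2.5):
            h=np.radians(-8.5);q=c0+d*np.array([np.cos(h),np.sin(h)])+s*np.array([-np.sin(h),np.cos(h)]);zz=p0[2]+0.6898*q[0]-0.1025*q[1]
            a=proj(nm,[q[0],q[1],zz])[0];g=cv2.getRectSubPix(P,(1,1),tuple(map(float,a)))[0,0];row.append((round(float(zz)),int(g[0])))
        print(s,row)
E
```

```text
top 361
 line heading -9.231854079688125 y at x=480 -28.97647375900545 y@600 -48.480704040019766 479.22714670608923 683.293565835551
560 [(-90, 119, 77), (-87, 117, 75), (-84, 115, 76), (-81, 119, 77), (-78, 143, 83), (-75, 188, 108), (-72, 216, 126), (-69, 225, 134), (-66, 225, 131), (-63, 225, 132), (63, 229, 136), (66, 229, 139), (69, 226, 136), (72, 218, 133), (75, 201, 126), (78, 196, 130), (81, 196, 131), (84, 199, 132), (87, 197, 129), (90, 195, 125)]
600 [(-90, 111, 73), (-87, 112, 73), (-84, 117, 75), (-81, 117, 74), (-78, 146, 86), (-75, 194, 111), (-72, 230, 136), (-69, 233, 141), (-66, 233, 143), (-63, 234, 143), (63, 239, 150), (66, 242, 155), (69, 242, 157), (72, 234, 150), (75, 215, 137), (78, 202, 129), (81, 201, 131), (84, 199, 131), (87, 200, 132), (90, 201, 133)]
-20 [(11, 221), (13, 220), (15, 221), (17, 223), (18, 222), (20, 220), (22, 218), (24, 218), (25, 219), (27, 221), (29, 224), (31, 226), (32, 226), (34, 224), (36, 221), (38, 213), (39, 204), (41, 185), (43, 155), (45, 123), (46, 105), (48, 95), (50, 101), (52, 116), (53, 131), (55, 142), (57, 145), (59, 1
[... 1378 characters left out ...]
(25, 182), (27, 176), (29, 143), (31, 102), (32, 96), (34, 98), (36, 99), (38, 103), (39, 181), (41, 218), (43, 200), (45, 141), (46, 99), (48, 107), (50, 100), (52, 109), (53, 130), (55, 139), (57, 138), (59, 138), (60, 142), (62, 143), (64, 140), (66, 140), (67, 140), (69, 142), (71, 140), (73, 140)]
20 [(12, 203), (13, 202), (15, 204), (17, 205), (19, 200), (20, 197), (22, 198), (24, 200), (25, 198), (27, 187), (29, 150), (31, 109), (32, 97), (34, 96), (36, 99), (38, 121), (39, 188), (41, 234), (43, 222), (45, 147), (46, 107), (48, 110), (50, 112), (52, 115), (53, 128), (55, 139), (57, 142), (59, 142), (60, 144), (62, 142), (64, 140), (66, 140), (67, 141), (69, 143), (71, 142), (73, 142)]
```

```bash
cat >> b.py <<'E'
from scipy.spatial.transform import Rotation as Ro
H=np.radians(-9.0); S=np.radians(35)
O=np.array([468.7,-27.5,45.])
bx=np.array([np.cos(S)*np.cos(H),np.cos(S)*np.sin(H),np.sin(S)]);by=np.array([-np.sin(H),np.cos(H),0]);bz=np.cross(bx,by)
def bw(x,y,z): return O+x*bx+y*by+z*bz
def tob(X): d=np.asarray(X)-O;return np.stack([d@bx,d@by,d@bz],-1)
def show(target=None,yaw=None):
    s=robot.state();R=Ro.from_quat(s['tcp_rot']).as_matrix();p=s['tool_pos']
    y=np.degrees(np.arctan2(R[1,1],R[0,1]))
    print("t%.2f"%s['t'],"tcp",p.round(1),"toolx",R[:,0].round(4),"yaw_y %.2f"%y,"F",s['wrist_force'].round(1),"w %.1f"%s['gripper_width'],"j6 %.2f"%s['joints'][5])
    if target is not None:
        d=R.T@(np.asarray(target)-p);print(" tool shift mm",d.round(1))
    if yaw is not None:
        print(" yaw change world",((yaw-y+90)%180-90)," tool turn",-((yaw-y+90)%180-90))
    return s
E
python3 - <<'E'
from b import *
show([444.6,280.4,200],86.2)
for n in("top","scene"): print(n,proj(n,[bw(0,75,0),bw(0,-75,0),bw(270,75,0),bw(270,-75,0),bw(12,0,0)]).round(0).tolist())
# black grip
p0=O
P=np.load("top0.npz")['p'].astype(int)
for n in("top","scene"):
    P=np.load(n+"0.npz")['p'].astype(int)
    x0,x1,y0,y1=(262,278,148,166) if n=="top" else (238,262,146,166)
    m=P[y0:y1,x0:x1].sum(2)<130
    v,u=np.nonzero(m);c=[u.mean()+x0,v.mean()+y0];print(n,c,m.sum(),tob(onplane(n,[c],bw(0,0,44 if n=="top" else 29),bz)))
# blue in scene
P=np.load("scene0.npz")['p'].astype(int)[260:310,180:245];m=(P[...,2]>P[...,0]-5)
m=cv2.morphologyEx(m.astype(np.uint8),cv2.MORPH_CLOSE,np.ones((5,5)));m=cv2.morphologyEx(m,cv2.MORPH_OPEN,np.ones((3,3)))
c=max(cv2.findContours(m,0,1)[0],key=cv2.contourArea)[:,0]+[180,260]
W=onz("scene",c,10)[:,:2];print(cv2.minAreaRect(W.astype(np.float32)))
E
```

```text
t0.10 tcp [ 246.3 -519.2  303.1] toolx [-4.0e-04  1.5e-03 -1.0e+00] yaw_y -64.63 F [0.3 0.3 0.4] w 85.9 j6 -0.21
 tool shift mm [ 104.2 -637.3 -521.7]
 yaw change world -29.167381550117  tool turn 29.167381550117
top [[234.0, 214.0], [282.0, 223.0], [245.0, 134.0], [298.0, 143.0], [258.0, 215.0]]
scene [[263.0, 230.0], [301.0, 212.0], [217.0, 155.0], [256.0, 143.0], [280.0, 217.0]]
top [np.float64(nan), np.float64(nan)] 0 [[nan nan nan]]
scene [np.float64(nan), np.float64(nan)] 0 [[nan nan nan]]
((440.87188720703125, 284.7949523925781), (58.31447982788086, 122.10806274414062), 85.97183990478516)<stdin>:11: RuntimeWarning: Mean of empty slice.
  ret = ret.dtype.type(ret / rcount)
```

Request:
{"method": "drive_tool", "body": {"rows": [0,-0.0319,-0.0261,0,1,0,-0.0319,-0.0261,0,1,0,-0.0319,-0.0261,0,1,0,-0.0319,-0.0261,0,1,0,-0.0319,-0.0261,0,1], "grip_force": 20}}

```text
t: 0.52
tool_pos: [295.8, -317.5, 303.2]
tcp_rot: [-0.69, -0.155, 0.69, -0.155]
wrist_force: [0.7, 0.9, 0.2]
gripper_width: 85.7
```

Request:
{"method": "drive_tool", "body": {"rows": [0,-0.0319,-0.0261,0,1,0,-0.0319,-0.0261,0,1,0,-0.0319,-0.0261,0,1,0,-0.0319,-0.0261,0,1,0,-0.0319,-0.0261,0,1]}}

```text
t: 0.93
tool_pos: [345.2, -117.5, 303.8]
tcp_rot: [0.69, 0.155, -0.69, 0.155]
wrist_force: [1.8, -0.3, 0.1]
gripper_width: 85.5
```

Request:
{"method": "drive_tool", "body": {"rows": [0,-0.0319,-0.0261,0,1,0,-0.0319,-0.0261,0,1,0,-0.0319,-0.0261,0,1,0,-0.0319,-0.0261,0,1,0,-0.0319,-0.0261,0,1]}}

```text
t: 1.35
tool_pos: [394.8, 82.8, 303.9]
tcp_rot: [0.69, 0.155, -0.69, 0.155]
wrist_force: [1.0, 0.0, 0.1]
gripper_width: 85.4
```

Request:
{"method": "drive_tool", "body": {"rows": [0.01,-0.0319,-0.0261,0,0.8,0.02,-0.0319,-0.0261,0,0.8,0.02,-0.0319,-0.0261,0,0.8,0.02,-0.0319,-0.0261,0,0.8,0.02,0,0,7,0.8]}}

```text
t: 1.77
tool_pos: [432.5, 234.2, 218.9]
tcp_rot: [0.699, 0.115, -0.697, 0.114]
wrist_force: [0.1, -0.7, -0.0]
gripper_width: 68.5
```

Request:
{"method": "drive_tool", "body": {"rows": [0,0,0,7,0.8,0,0,0,7,0.8,0,0,0,7,0.8,0,0,0,1.2,0.8,0,0,0,0,0.8]}}

```text
t: 2.18
tool_pos: [431.7, 229.0, 219.2]
tcp_rot: [-0.707, 0.023, 0.707, 0.023]
wrist_force: [-0.2, 0.1, 0.2]
gripper_width: 68.5
```

Run:
```python
from b import *
show([443.5,281.5,90],86.1)
for n in("top",): 
    p,d=robot.snapshot(n);cv2.imwrite(f"pics/{n}1.png",p[:,:,::-1])
p,d=robot.snapshot("scene");cv2.imwrite("pics/scene1.png",cv2.resize(p[130:330,110:340],None,fx=3,fy=3)[:,:,::-1])
```

```text
t2.18 tcp [431.7 229.  219.2] toolx [-6.e-04 -1.e-04 -1.e+00] yaw_y -93.71 F [-0.2  0.1  0.2] w 68.5 j6 1.88
 tool shift mm [129.2 -53.2  -8.5]
 yaw change world -0.18716158863497867  tool turn 0.18716158863497867
```

View pics/scene1.png

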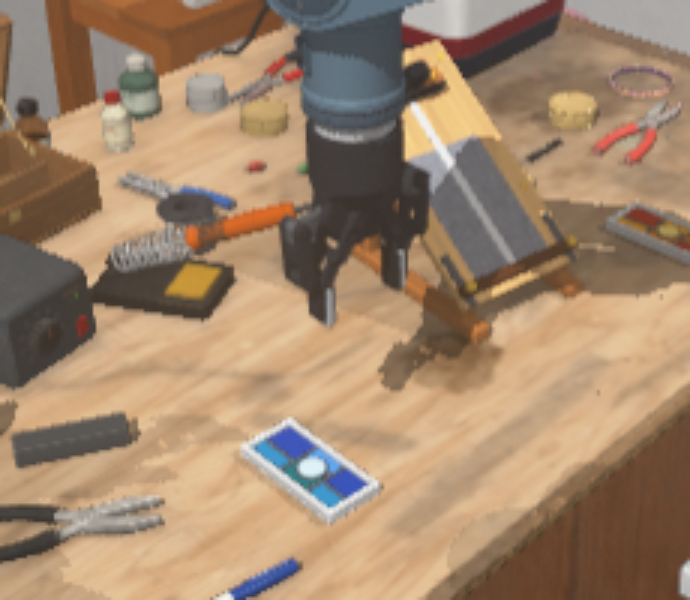

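The picture shows the open gripper above and behind the blue panel (panel at about (312,470)), with its jaws lined up across the width. I move over the panel and then down.

Request:
{"method": "drive_tool", "body": {"rows": [0.02,-0.0266,-0.0043,0,0.8,0.02,-0.0266,-0.0042,0,0.8,0.04,0,0,0,0.8,0.039,0,0,0,0.8,0,0,0,0,0.8]}}

```text
t: 2.7
tool_pos: [438.6, 279.8, 92.7]
tcp_rot: [-0.702, 0.025, 0.712, 0.021]
wrist_force: [-2.5, -0.5, -0.8]
gripper_width: 68.7
```

Run:
```python
from b import *
show([443.5,281.5,73],86.1)
p,d=robot.snapshot("scene");cv2.imwrite("pics/scene2.png",cv2.resize(p[210:330,140:280],None,fx=5,fy=5,interpolation=cv2.INTER_CUBIC)[:,:,::-1])
```

```text
t2.70 tcp [438.6 279.8  92.7] toolx [-0.014  -0.005  -0.9999] yaw_y -93.68 F [-2.5 -0.5 -0.8] w 68.7 j6 1.97
 tool shift mm [19.7 -2.2 -5. ]
 yaw change world -0.2182559487445701  tool turn 0.2182559487445701
```

View pics/scene2.png

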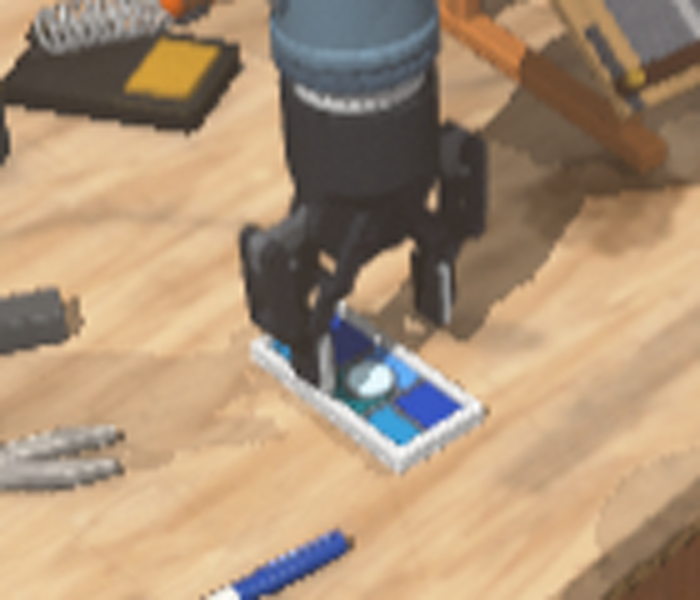

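Request:
{"method": "drive_tool", "body": {"rows": [0,0,0,0,0.8,0,0,0,0,0.8]}}

```text
t: 2.92
tool_pos: [445.8, 281.9, 103.3]
tcp_rot: [0.708, -0.023, -0.705, -0.024]
wrist_force: [0.0, 0.1, 1.1]
gripper_width: 68.4
```

Run:
```python
from b import *
show([443.5,281.5,73],86.1)
```

```text
t2.92 tcp [445.8 281.9 103.3] toolx [ 0.0043  0.0015 -1.    ] yaw_y -93.81 F [0.  0.1 1.1] w 68.4 j6 1.98
 tool shift mm [30.3  0.6  2.4]
 yaw change world -0.09098925521493584  tool turn 0.09098925521493584
```

Request:
{"method": "drive_tool", "body": {"rows": [0.006,0,0,0,0.8,0.008,0,0.0005,0,0.8,0.006,0,0.0005,0,0.8,0.003,0,0,0,0.8,0.001,0,0,0,0.8]}}

```text
t: 3.33
tool_pos: [442.4, 281.4, 75.9]
tcp_rot: [-0.706, 0.024, 0.707, 0.023]
wrist_force: [-0.3, 0.2, 0.0]
gripper_width: 68.3
```

Request:
{"method": "drive_tool", "body": {"rows": [0.001,0,0,0,0.8,0.001,0,0,0,0.8,0.001,0,0,0,0.8,0.001,0,0,0,0.8]}}

```text
t: 3.67
tool_pos: [443.0, 281.6, 72.5]
tcp_rot: [0.707, -0.024, -0.707, -0.024]
wrist_force: [-1.3, 0.7, 0.0]
gripper_width: 68.6
```

Request:
{"method": "drive_tool", "body": {"rows": [0.001,0,0,0,0.8,0.001,0,0,0,0.8,0.001,0,0,0,0.8]}}

```text
t: 3.92
tool_pos: [442.9, 281.6, 69.4]
tcp_rot: [-0.707, 0.024, 0.707, 0.024]
wrist_force: [0.6, 0.3, -1.2]
gripper_width: 67.7
```

Request:
{"method": "drive_tool", "body": {"rows": [0.001,0,0,0,0.8,0.001,0,0,0,0.8,0.001,0,0,0,0.8]}}

```text
t: 4.17
tool_pos: [443.0, 281.6, 66.4]
tcp_rot: [-0.707, 0.024, 0.707, 0.024]
wrist_force: [-0.2, -0.5, -0.2]
gripper_width: 68.4
```

Request:
{"method": "drive_tool", "body": {"rows": [0.001,0,0,0,0.8,0.001,0,0,0,0.8]}}

```text
t: 4.33
tool_pos: [443.0, 281.6, 65.3]
tcp_rot: [-0.707, 0.024, 0.707, 0.023]
wrist_force: [-7.8, -3.9, 21.9]
gripper_width: 68.2
```

Bench contact is at about TCP z 65.5. I raise 7 mm and close.

Request:
{"method": "drive_tool", "body": {"rows": [-0.004,0,0,0,0.8,-0.0033,0,0,0,0.8,0,0,0,0,0.7,0,0,0,0,0.6,0,0,0,0,0.55]}}

```text
t: 4.75
tool_pos: [443.4, 281.8, 72.4]
tcp_rot: [0.707, -0.023, -0.706, -0.024]
wrist_force: [-1.8, -0.6, 5.8]
gripper_width: 55.4
```

Request:
{"method": "drive_tool", "body": {"rows": [0,0,0,0,0.5,0,0,0,0,0.5,0,0,0,0,0.5,0,0,0,0,0.5]}}

```text
t: 5.08
tool_pos: [443.4, 281.8, 72.4]
tcp_rot: [0.707, -0.023, -0.706, -0.024]
wrist_force: [-1.5, 1.1, 5.8]
gripper_width: 55.4
```

Request:
{"method": "drive_tool", "body": {"rows": [-0.003,0,0,0,0.5,-0.01,0,0,0,0.5,-0.02,0,0,0,0.5,-0.03,0,0,0,0.5,-0.03,0,0,0,0.5]}}

```text
t: 5.5
tool_pos: [441.9, 281.2, 165.2]
tcp_rot: [-0.706, 0.024, 0.708, 0.023]
wrist_force: [0.8, 1.1, -1.6]
gripper_width: 55.4
```

Request:
{"method": "drive_tool", "body": {"rows": [-0.03,0,0,0,0.5,-0.02,0,0,0,0.5,-0.01,0,0,0,0.5,0,0,0,0,0.5]}}

```text
t: 5.83
tool_pos: [444.1, 282.0, 227.6]
tcp_rot: [0.708, -0.023, -0.705, -0.024]
wrist_force: [-0.8, -0.1, -1.5]
gripper_width: 55.4
```

Run:
```python
from b import *
# panel centre = tip(67.7) - ~2mm -> panel centre at TCP z -66 ; target panel-centre
c=bw(80,0,6);print("lay centre",c,"board hd")
# horizontal panel, far bottom edge touching board: far edge at bx x=140
f=bw(140,0,0);hx=np.array([np.cos(H),np.sin(H),0]);cc=f-60*hx+[0,0,6];print("start centre",cc,"TCP",cc+[0,0,66], tob(cc))
show(cc+[0,0,66+40],81)
p,d=robot.snapshot("scene");cv2.imwrite("pics/scene3.png",cv2.resize(p[160:310,140:310],None,fx=4,fy=4,interpolation=cv2.INTER_CUBIC)[:,:,::-1])
```

```text
lay centre [530.02626531 -37.21312621  95.80102717] board hd
start centre [522.70806883 -36.05403775 131.30070109] TCP [522.70806883 -36.05403775 197.30070109] [9.42923360e+01 1.89944548e-14 3.93294984e+01]
t5.83 tcp [444.1 282.  227.6] toolx [ 0.0048  0.0017 -1.    ] yaw_y -93.82 F [-0.8 -0.1 -1.5] w 55.4 j6 1.98
 tool shift mm [ -9.8 312.1 -99.7]
 yaw change world -5.176989066822102  tool turn 5.176989066822102
```

View pics/scene3.png

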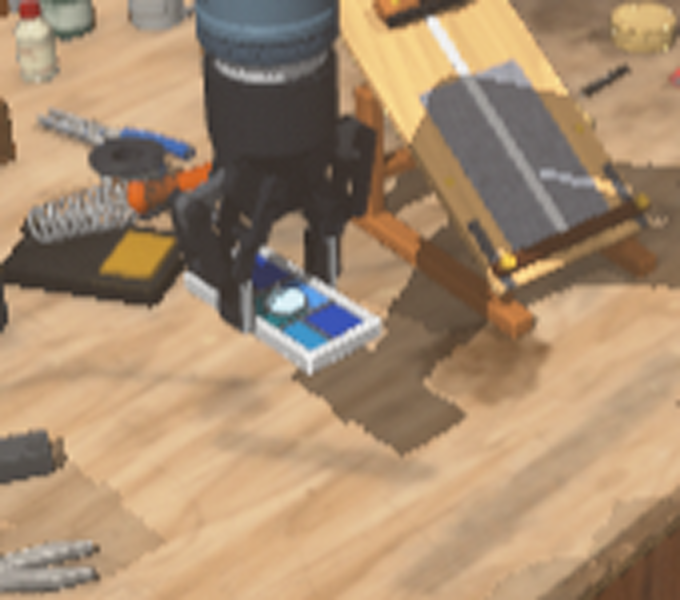

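The panel is held level with the jaws at its middle (295,300). I carry it to just above the easel.

Request:
{"method": "drive_tool", "body": {"rows": [-0.002,0.0114,-0.0036,0,0.5,-0.002,0.0229,-0.0073,0,0.5,-0.002,0.0324,-0.0103,0,0.5,-0.002,0.0381,-0.0122,0,0.5,-0.002,0.0381,-0.0122,0,0.5]}}

```text
t: 6.3
tool_pos: [477.7, 134.1, 232.7]
tcp_rot: [-0.705, 0.023, 0.708, 0.023]
wrist_force: [1.5, 0.1, -1.6]
gripper_width: 55.3
```

Request:
{"method": "drive_tool", "body": {"rows": [0,0.0381,-0.0122,0,0.5,0,0.0381,-0.0122,0,0.5,0,0.0343,-0.0109,0,0.5,0,0.0267,-0.0085,0,0.5,0,0.0171,-0.0055,0,0.5]}}

```text
t: 6.72
tool_pos: [517.0, -24.9, 232.7]
tcp_rot: [-0.705, 0.025, 0.708, 0.025]
wrist_force: [-0.1, 0.9, -0.4]
gripper_width: 55.0
```

Request:
{"method": "drive_tool", "body": {"rows": [0,0.0095,-0.003,0,0.5,0,0.005,-0.0018,0,0.5,0,0,0,2.6,0.5,0,0,0,2.6,0.5,0,0,0,0,0.5]}}

```text
t: 7.13
tool_pos: [520.8, -35.3, 233.7]
tcp_rot: [-0.704, 0.056, 0.706, 0.056]
wrist_force: [-0.1, 0.7, -1.9]
gripper_width: 55.3
```

Run:
```python
from b import *
show([522.7,-36.05,207.3],81)
p,d=robot.snapshot("scene");cv2.imwrite("pics/scene4.png",cv2.resize(p[120:270,190:340],None,fx=4,fy=4,interpolation=cv2.INTER_CUBIC)[:,:,::-1])
```

```text
t7.13 tcp [520.8 -35.3 233.7] toolx [-0.0022  0.001  -1.    ] yaw_y -99.08 F [-0.1  0.7 -1.9] w 55.3 j6 1.43
 tool shift mm [26.4  0.5 -2. ]
 yaw change world 0.07841223355558213  tool turn -0.07841223355558213
```

View pics/scene4.png

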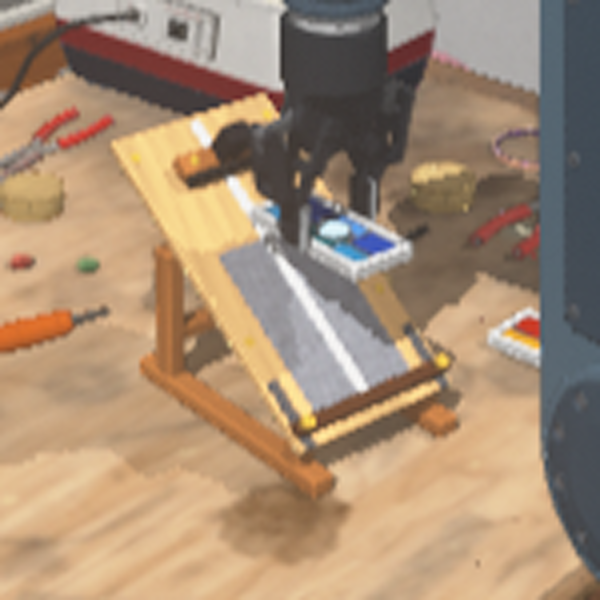

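Request:
{"method": "drive_tool", "body": {"rows": [0.006,0,-0.001,0,0.5,0.01,0,-0.001,0,0.5,0.008,0,0,0,0.5,0.004,0,0,0,0.5,0.002,0,0,0,0.5]}}

```text
t: 7.6
tool_pos: [522.8, -36.0, 203.1]
tcp_rot: [-0.704, 0.055, 0.706, 0.056]
wrist_force: [-1.3, 0.1, -2.5]
gripper_width: 55.1
```

Request:
{"method": "drive_tool", "body": {"rows": [0.001,0,0,0,0.5,0.001,0,0,0,0.5,0.001,0,0,0,0.5]}}

```text
t: 7.85
tool_pos: [523.8, -36.5, 202.0]
tcp_rot: [0.705, -0.056, -0.705, -0.056]
wrist_force: [-0.1, -0.3, -1.4]
gripper_width: 55.6
```

Request:
{"method": "drive_tool", "body": {"rows": [0.001,0,0,0,0.5,0.001,0,0,0,0.5,0.001,0,0,0,0.5]}}

```text
t: 8.1
tool_pos: [523.7, -36.4, 199.0]
tcp_rot: [0.705, -0.056, -0.705, -0.056]
wrist_force: [-0.1, -0.2, -1.3]
gripper_width: 55.1
```

Request:
{"method": "drive_tool", "body": {"rows": [0.001,0,0,0,0.5,0.001,0,0,0,0.5]}}

```text
t: 8.27
tool_pos: [523.6, -36.4, 196.8]
tcp_rot: [0.705, -0.056, -0.705, -0.056]
wrist_force: [0.7, -0.0, -0.8]
gripper_width: 55.5
```

Request:
{"method": "drive_tool", "body": {"rows": [0.001,0,0,0,0.5,0.001,0,0,0,0.5]}}

```text
t: 8.43
tool_pos: [523.5, -36.4, 195.0]
tcp_rot: [-0.705, 0.056, 0.705, 0.056]
wrist_force: [-4.3, 0.8, 2.6]
gripper_width: 55.1
```

Request:
{"method": "drive_tool", "body": {"rows": [0.001,0,0,0,0.5,0.001,0,0,0,0.5]}}

```text
t: 8.6
tool_pos: [523.3, -36.3, 192.8]
tcp_rot: [-0.705, 0.056, 0.705, 0.056]
wrist_force: [-2.9, 0.6, 2.6]
gripper_width: 55.3
```

Request:
{"method": "drive_tool", "body": {"rows": [0.001,0,0,0,0.5,0.001,0,0,0,0.5]}}

```text
t: 8.77
tool_pos: [523.2, -36.3, 190.6]
tcp_rot: [-0.705, 0.056, 0.705, 0.056]
wrist_force: [-4.9, 0.5, 2.2]
gripper_width: 55.0
```

Contact came at TCP z of about 195.5, and the panel is now turning in the pads under about 5 N. I follow the arc down.

Request:
{"method": "drive_tool", "body": {"rows": [0.0018,0,-0.0001,0,0.5,0.0017,0,-0.0001,0,0.5,0.0017,0,-0.0001,0,0.5,0.0017,0,-0.0002,0,0.5]}}

```text
t: 9.1
tool_pos: [523.6, -36.4, 183.4]
tcp_rot: [-0.704, 0.056, 0.705, 0.056]
wrist_force: [-5.1, 0.5, 1.8]
gripper_width: 55.1
```

Request:
{"method": "drive_tool", "body": {"rows": [0.0018,0,-0.0002,0,0.5,0.0017,0,-0.0003,0,0.5,0.0017,0,-0.0003,0,0.5,0.0017,0,-0.0004,0,0.5]}}

```text
t: 9.43
tool_pos: [524.7, -36.5, 176.4]
tcp_rot: [-0.704, 0.056, 0.706, 0.056]
wrist_force: [-5.0, 0.1, 1.8]
gripper_width: 55.4
```

Run:
```python
from b import *
show([530,-37.2,161],81)
p,d=robot.snapshot("scene");cv2.imwrite("pics/scene5.png",cv2.resize(p[140:250,210:320],None,fx=5,fy=5,interpolation=cv2.INTER_CUBIC)[:,:,::-1])
```

```text
t9.43 tcp [524.7 -36.5 176.4] toolx [-1.6e-03  4.0e-04 -1.0e+00] yaw_y -99.03 F [-5.   0.1  1.8] w 55.4 j6 1.43
 tool shift mm [15.3 -0.2 -5.4]
 yaw change world 0.028460902457254633  tool turn -0.028460902457254633
```

View pics/scene5.png

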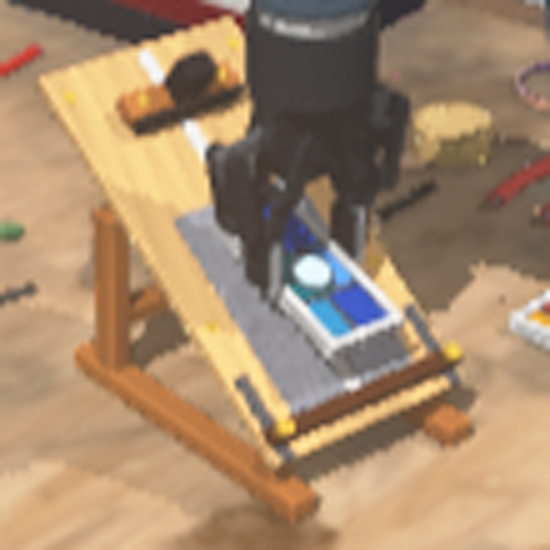

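The panel is tilting in the jaws with its far end on the board. Its near edge, (325,350)–(400,320), is still above the board. I continue down the arc.

Request:
{"method": "drive_tool", "body": {"rows": [0.0017,0,-0.0005,0,0.5,0.0017,0,-0.0006,0,0.5,0.0016,0,-0.0006,0,0.5,0.0016,0,-0.0007,0,0.5]}}

```text
t: 9.82
tool_pos: [526.8, -36.9, 169.7]
tcp_rot: [-0.704, 0.056, 0.706, 0.056]
wrist_force: [-7.0, -0.3, 0.5]
gripper_width: 55.0
```

Request:
{"method": "drive_tool", "body": {"rows": [0.001,0,-0.0004,0,0.5,0.001,0,-0.0004,0,0.5]}}

```text
t: 9.98
tool_pos: [527.6, -36.9, 167.6]
tcp_rot: [-0.704, 0.056, 0.706, 0.056]
wrist_force: [-6.3, 0.9, 1.1]
gripper_width: 55.1
```

Request:
{"method": "drive_tool", "body": {"rows": [0.001,0,-0.0005,0,0.5,0.001,0,-0.0005,0,0.5]}}

```text
t: 10.15
tool_pos: [528.6, -37.1, 165.7]
tcp_rot: [-0.704, 0.055, 0.706, 0.056]
wrist_force: [-4.3, 0.8, -0.0]
gripper_width: 55.2
```

Request:
{"method": "drive_tool", "body": {"rows": [0.001,0,-0.0005,0,0.5,0.001,0,-0.0005,0,0.5]}}

```text
t: 10.32
tool_pos: [529.7, -37.3, 163.7]
tcp_rot: [-0.704, 0.056, 0.706, 0.056]
wrist_force: [-5.1, 0.3, 1.3]
gripper_width: 55.3
```

Request:
{"method": "drive_tool", "body": {"rows": [0.0005,0,-0.0003,0,0.5,0.0005,0,-0.0003,0,0.5]}}

```text
t: 10.48
tool_pos: [530.3, -37.3, 162.7]
tcp_rot: [-0.704, 0.056, 0.706, 0.056]
wrist_force: [-5.8, 0.8, -0.1]
gripper_width: 55.5
```

Run:
```python
from b import *
show([530,-37.2,161],81)
p,d=robot.snapshot("scene");cv2.imwrite("pics/scene6.png",cv2.resize(p[140:250,210:320],None,fx=5,fy=5,interpolation=cv2.INTER_CUBIC)[:,:,::-1])
```

```text
t10.48 tcp [530.3 -37.3 162.7] toolx [-2.e-03  6.e-04 -1.e+00] yaw_y -99.03 F [-5.8  0.8 -0.1] w 55.5 j6 1.43
 tool shift mm [ 1.7 -0.1  0.3]
 yaw change world 0.03156437243080745  tool turn -0.03156437243080745
```

View pics/scene6.png

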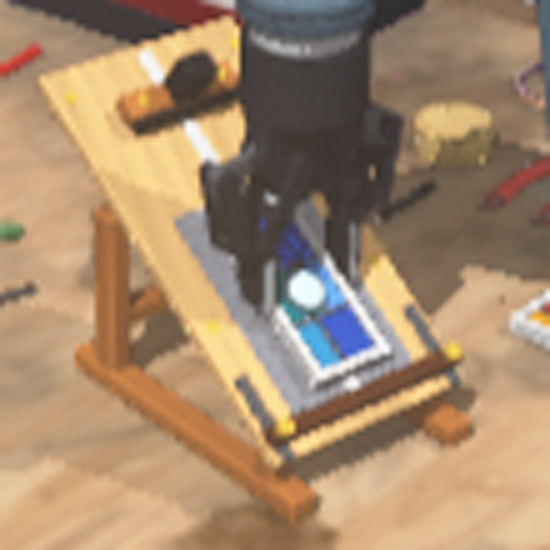

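It is almost flat now, with the lower edge (318,388)–(392,352) centred on the white line. A little more, feeling for contact.

Request:
{"method": "drive_tool", "body": {"rows": [0.0005,0,-0.0003,0,0.5,0.0005,0,-0.0003,0,0.5]}}

```text
t: 10.7
tool_pos: [530.9, -37.4, 161.9]
tcp_rot: [-0.704, 0.056, 0.706, 0.056]
wrist_force: [-9.9, 1.3, 9.7]
gripper_width: 55.5
```

Request:
{"method": "drive_tool", "body": {"rows": [0.0005,0,-0.0003,0,0.5,0.0005,0,-0.0003,0,0.5]}}

```text
t: 10.87
tool_pos: [531.1, -37.4, 161.8]
tcp_rot: [-0.704, 0.055, 0.706, 0.056]
wrist_force: [-15.7, 3.1, 17.8]
gripper_width: 55.2
```

Request:
{"method": "drive_tool", "body": {"rows": [0.0005,0,-0.0003,0,0.5,0.0005,0,-0.0003,0,0.5]}}

```text
t: 11.03
tool_pos: [531.3, -37.4, 161.7]
tcp_rot: [-0.703, 0.055, 0.707, 0.056]
wrist_force: [-17.8, 3.2, 23.2]
gripper_width: 55.3
```

Firm contact. I back off 1.5 mm and open.

Request:
{"method": "drive_tool", "body": {"rows": [-0.0015,0,0.0008,0,0.5,0,0,0,0,0.5,0,0,0,0,0.75,0,0,0,0,0.9,0,0,0,0,0.9]}}

```text
t: 11.45
tool_pos: [532.7, -37.9, 162.1]
tcp_rot: [0.706, -0.056, -0.704, -0.056]
wrist_force: [-1.0, 0.4, 0.6]
gripper_width: 76.9
```

Request:
{"method": "drive_tool", "body": {"rows": [-0.005,0,0,0,0.9,-0.015,0,0.002,0,0.9,-0.03,0,0.005,0,0.9,-0.03,0,0.005,0,0.9,-0.02,0,0,0,0.9]}}

```text
t: 11.87
tool_pos: [520.4, -35.9, 264.8]
tcp_rot: [0.706, -0.056, -0.704, -0.055]
wrist_force: [1.0, 0.3, 0.4]
gripper_width: 77.1
```

Run:
```python
from b import *
show()
for n,(x0,x1,y0,y1) in dict(scene=(210,320,140,250)).items():
    p,d=robot.snapshot(n);np.savez(n+"7.npz",p=p,d=d);cv2.imwrite(f"pics/{n}7.png",cv2.resize(p[y0:y1,x0:x1],None,fx=5,fy=5,interpolation=cv2.INTER_CUBIC)[:,:,::-1])
```

```text
t11.87 tcp [520.4 -35.9 264.8] toolx [ 2.5e-03 -7.0e-04 -1.0e+00] yaw_y -99.02 F [1.  0.3 0.4] w 77.1 j6 1.43
```

View pics/scene7.png

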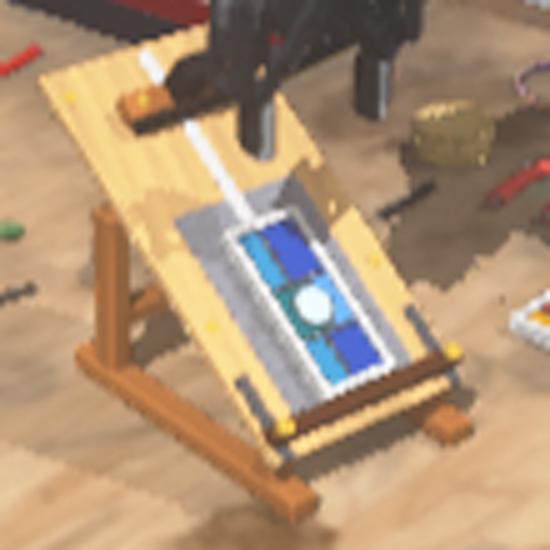

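The panel now lies flat on the board, its near edge at (330,395)–(395,365), close to the lip. I measure its pose, and the clamp's.

Run:
```python
from b import *
P=np.load("scene7.npz")['p'].astype(int)
x0,x1,y0,y1=252,296,178,222
s=P[y0:y1,x0:x1];m=((s[...,2]>s[...,0]+25)|(s.min(2)>175)).astype(np.uint8)
m=cv2.morphologyEx(m,cv2.MORPH_OPEN,np.ones((2,2)))
c=max(cv2.findContours(m,0,1)[0],key=cv2.contourArea)[:,0]+[x0,y0]
B=tob(onplane("scene",c,bw(0,0,12),bz));print("panel on z=12",cv2.minAreaRect(B[:,:2].astype(np.float32)),B[:,0].min(),B[:,0].max())
# clamp grip triangulate (initial)
cc={}
for n,(x0,x1,y0,y1) in dict(top=(262,278,148,166),scene=(238,262,146,166)).items():
    P=np.load(n+"0.npz")['p'].astype(int);g=P[y0:y1,x0:x1].sum(2);print(n,g.min())
    v,u=np.nonzero(g<g.min()+45);cc[n]=[u.mean()+x0,v.mean()+y0];print(cc[n],len(u), [u.min()+x0,u.max()+x0,v.min()+y0,v.max()+y0], tob(onplane(n,[cc[n]],bw(0,0,40),bz)).round(1),tob(onplane(n,[cc[n]],bw(0,0,29),bz)).round(1))
for tr in(0,10,20): print(tr,[proj(n,[bw(234-tr,0,44),bw(225-tr,0,44),bw(243-tr,0,44),bw(243-tr,0,14)]).round(1).tolist() for n in("top","scene")])
```

```text
panel on z=12 ((79.2822494506836, -2.1302719116210938), (67.01481628417969, 147.07638549804688), 89.89881896972656) 5.7900670914727534 152.84239535354408
top 155
[np.float64(269.20512820512823), np.float64(156.3846153846154)] 39 [np.int64(266), np.int64(273), np.int64(154), np.int64(159)] [[232.8  -1.5  40. ]] [[227.7  -1.5  29. ]]
scene 170
[np.float64(247.7537313432836), np.float64(156.62686567164178)] 134 [np.int64(238), np.int64(261), np.int64(146), np.int64(165)] [[215.   10.5  40. ]] [[219.9   2.5  29. ]]
0 [[[268.6, 156.5], [268.1, 159.4], [269.2, 153.6], [269.9, 149.2]], [[247.8, 150.0], [249.3, 152.3], [246.3, 147.6], [242.9, 153.1]]]
10 [[[268.1, 159.7], [267.6, 162.6], [268.6, 156.8], [269.3, 152.4]], [[249.4, 152.6], [250.9, 155.0], [247.9, 150.3], [244.6, 155.7]]]
20 [[[267.5, 163.0], [267.0, 165.8], [268.0, 160.1], [268.8, 155.6]], [[251.1, 155.2], [252.6, 157.6], [249.6, 152.9], [246.2, 158.3]]]
```

Run:
```python
from b import *
t=bw(262,0,14)+[0,0,73];print(t)
show(t+[0,0,50],81); show(t,81)
```

```text
[672.74432729 -59.81744658 279.74515494]
t11.92 tcp [522.5 -36.4 268.7] toolx [ 0.0089 -0.0026 -1.    ] yaw_y -99.02 F [ 1.8 -0.2  3.4] w 77.0 j6 1.43
 tool shift mm [ -59.6   -0.4 -152.6]
 yaw change world 0.016126160971225545  tool turn -0.016126160971225545
t11.92 tcp [522.5 -36.4 268.7] toolx [ 0.0089 -0.0026 -1.    ] yaw_y -99.02 F [ 1.8 -0.2  3.4] w 77.0 j6 1.43
 tool shift mm [  -9.6   -0.4 -152.2]
 yaw change world 0.016126160971225545  tool turn -0.016126160971225545
```

Request:
{"method": "drive_tool", "body": {"rows": [-0.02,0,0,0,0.5,-0.025,0,0,0,0,-0.015,0,-0.01,0,0,0,0,-0.025,0,0,0,0,-0.035,0,0]}}

```text
t: 12.33
tool_pos: [589.8, -46.7, 324.4]
tcp_rot: [0.706, -0.056, -0.704, -0.055]
wrist_force: [1.1, -1.5, 0.4]
gripper_width: 16.2
```

Request:
{"method": "drive_tool", "body": {"rows": [0,0,-0.035,0,0,0,0,-0.028,0,0,0,0,-0.015,0,0,0,0,-0.006,0,0,0,0,0,0,0]}}

```text
t: 12.75
tool_pos: [672.9, -60.3, 321.2]
tcp_rot: [-0.705, 0.056, 0.705, 0.056]
wrist_force: [0.3, -0.3, -1.1]
gripper_width: 0.1
```

Run:
```python
from b import *
show([672.7,-59.8,279.7],81)
p,d=robot.snapshot("scene");np.savez("scene8.npz",p=p,d=d);cv2.imwrite(f"pics/scene8.png",cv2.resize(p[110:250,190:320],None,fx=4.2,fy=4.2,interpolation=cv2.INTER_CUBIC)[:,:,::-1])
p,d=robot.snapshot("top");cv2.imwrite(f"pics/top8.png",cv2.resize(p[125:250,140:345],None,fx=3.9,fy=3.9,interpolation=cv2.INTER_CUBIC)[:,:,::-1])
```

```text
t12.75 tcp [672.9 -60.3 321.2] toolx [-5.e-04  2.e-04 -1.e+00] yaw_y -99.04 F [ 0.3 -0.3 -1.1] w 0.1 j6 1.46
 tool shift mm [41.5 -0.4  0.3]
 yaw change world 0.03578755189016647  tool turn -0.03578755189016647
```

View pics/scene8.png

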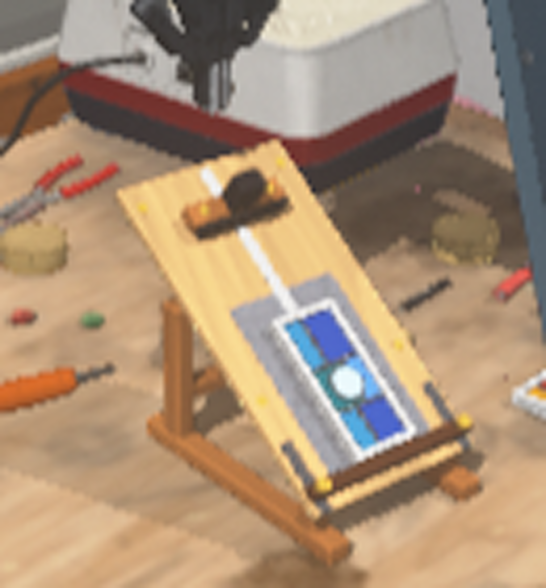

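View pics/top8.png

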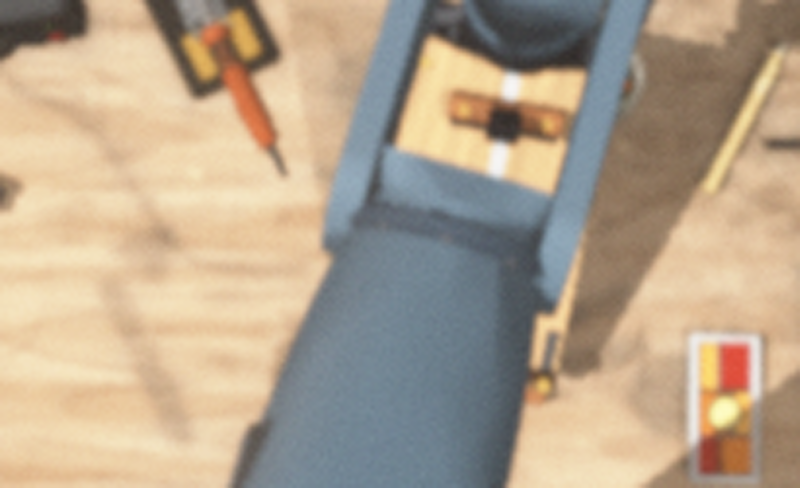

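In scene8 the panel corners are at about (273,320), (330,300), (413,440) and (357,460), well separated from the clamp at (240,200). The closed fingers are behind and above the board.

Run:
```python
from b import *
c=np.array([[273,320],[330,300],[413,440],[357,462]])/4.2+[190-.4,110-.4]
B=tob(onplane("scene",c,bw(0,0,12),bz));print(B.round(1),B.mean(0));print(np.degrees(np.arctan2(*(B[0]-B[3])[[1,0]])),np.degrees(np.arctan2(*(B[1]-B[2])[[1,0]])))
```

```text
[[129.9  26.7  12. ]
 [128.6 -25.3  12. ]
 [  7.8 -20.4  12. ]
 [  9.8  30.4  12. ]] [69.03072783  2.85341548 12.        ]
-1.775612475538265 -2.3328100570722543
```

Request:
{"method": "drive_tool", "body": {"rows": [0.008,0,0,0,0,0.012,0,0,0,0,0.01,0,0,0,0,0.006,0,0,0,0,0.003,0,0,0,0]}}

```text
t: 13.27
tool_pos: [671.1, -59.7, 280.6]
tcp_rot: [-0.704, 0.055, 0.706, 0.056]
wrist_force: [0.6, -0.4, -0.3]
gripper_width: 0.1
```

Request:
{"method": "drive_tool", "body": {"rows": [0.001,0,0,0,0,0.0005,0,0,0,0,0,0,0,0,0]}}

```text
t: 13.52
tool_pos: [672.4, -60.1, 281.7]
tcp_rot: [0.705, -0.056, -0.705, -0.056]
wrist_force: [-0.9, -0.2, -0.7]
gripper_width: 0.2
```

Request:
{"method": "drive_tool", "body": {"rows": [0.0011,0,0.0016,0,0,0.0011,0,0.0016,0,0,0.0011,0,0.0016,0,0,0.0011,0,0.0016,0,0]}}

```text
t: 13.85
tool_pos: [665.7, -59.0, 277.1]
tcp_rot: [0.705, -0.056, -0.705, -0.056]
wrist_force: [-0.3, -0.4, 0.1]
gripper_width: -0.3
```

Request:
{"method": "drive_tool", "body": {"rows": [0.0011,0,0.0016,0,0,0.0011,0,0.0016,0,0,0.0011,0,0.0016,0,0]}}

```text
t: 14.1
tool_pos: [660.9, -58.2, 273.6]
tcp_rot: [-0.705, 0.056, 0.705, 0.056]
wrist_force: [0.4, -0.9, 0.9]
gripper_width: -0.3
```

Request:
{"method": "drive_tool", "body": {"rows": [0.0011,0,0.0016,0,0,0.0011,0,0.0016,0,0,0.0011,0,0.0016,0,0]}}

```text
t: 14.35
tool_pos: [656.2, -57.5, 270.3]
tcp_rot: [-0.705, 0.056, 0.705, 0.056]
wrist_force: [0.3, -0.6, -0.0]
gripper_width: -0.2
```

Request:
{"method": "drive_tool", "body": {"rows": [0.0011,0,0.0016,0,0,0.0011,0,0.0016,0,0,0.0011,0,0.0016,0,0]}}

```text
t: 14.6
tool_pos: [651.9, -56.8, 267.4]
tcp_rot: [0.705, -0.056, -0.704, -0.056]
wrist_force: [0.9, 0.1, 1.1]
gripper_width: -0.1
```

Request:
{"method": "drive_tool", "body": {"rows": [0.0011,0,0.0016,0,0,0.0011,0,0.0016,0,0,0.0011,0,0.0016,0,0]}}

```text
t: 14.85
tool_pos: [646.9, -56.0, 263.8]
tcp_rot: [0.705, -0.056, -0.705, -0.056]
wrist_force: [2.0, -0.1, 1.0]
gripper_width: -0.1
```

Run:
```python
from b import *
s=show(); print(tob(s['tool_pos']-[0,0,73]))
p,d=robot.snapshot("scene");np.savez("scene8.npz",p=p,d=d);cv2.imwrite(f"pics/scene9.png",cv2.resize(p[110:250,190:320],None,fx=4.2,fy=4.2,interpolation=cv2.INTER_CUBIC)[:,:,::-1])
```

```text
t14.85 tcp [646.9 -56.  263.8] toolx [ 4.e-04 -0.e+00 -1.e+00] yaw_y -99.03 F [ 2.  -0.1  1. ] w -0.1 j6 1.46
[231.4251645   -0.28373439  15.90133126]
```

View pics/scene9.png

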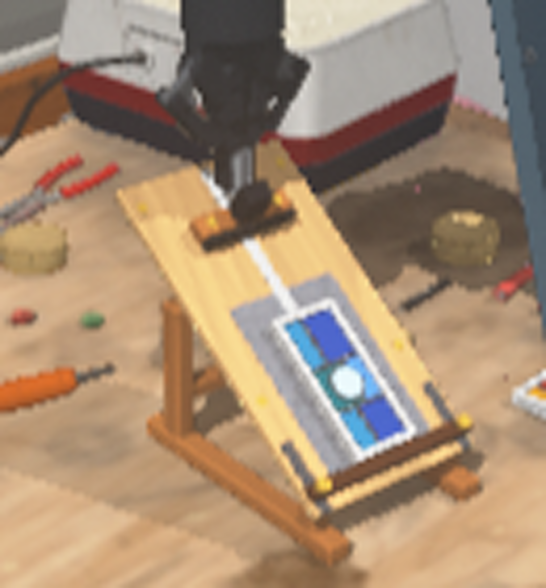

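The clamp is moving under about 2.2 N; its bar has shifted from (240,200) to (247,212).

Request:
{"method": "drive_tool", "body": {"rows": [0.0017,0,0.0025,0,0,0.0017,0,0.0025,0,0,0.0017,0,0.0025,0,0,0.0017,0,0.0025,0,0,0.0017,0,0.0025,0,0]}}

```text
t: 15.32
tool_pos: [634.3, -54.0, 255.0]
tcp_rot: [-0.705, 0.056, 0.705, 0.056]
wrist_force: [1.3, -0.4, 0.4]
gripper_width: -0.3
```

Request:
{"method": "drive_tool", "body": {"rows": [0.0017,0,0.0025,0,0,0.0017,0,0.0025,0,0,0.0017,0,0.0025,0,0,0.0017,0,0.0025,0,0,0.0017,0,0.0025,0,0]}}

```text
t: 15.73
tool_pos: [622.0, -52.0, 246.7]
tcp_rot: [0.705, -0.056, -0.705, -0.056]
wrist_force: [2.3, -0.8, -0.3]
gripper_width: 0.1
```

Request:
{"method": "drive_tool", "body": {"rows": [0.0017,0,0.0025,0,0,0.0017,0,0.0025,0,0,0.0017,0,0.0025,0,0,0.0017,0,0.0025,0,0]}}

```text
t: 16.07
tool_pos: [612.1, -50.5, 239.8]
tcp_rot: [0.705, -0.056, -0.705, -0.056]
wrist_force: [1.5, -0.3, -0.4]
gripper_width: -0.2
```

Run:
```python
from b import *
s=show(); print(tob(s['tool_pos']-[0,0,73]))
p,d=robot.snapshot("scene");np.savez("scene8.npz",p=p,d=d);cv2.imwrite(f"pics/scene10.png",cv2.resize(p[140:240,210:310],None,fx=6,fy=6,interpolation=cv2.INTER_CUBIC)[:,:,::-1])
```

```text
t16.07 tcp [612.1 -50.5 239.8] toolx [ 0.  0. -1.] yaw_y -99.03 F [ 1.5 -0.3 -0.4] w -0.2 j6 1.45
[188.85573382  -0.24664365  16.50253361]
```

View pics/scene10.png

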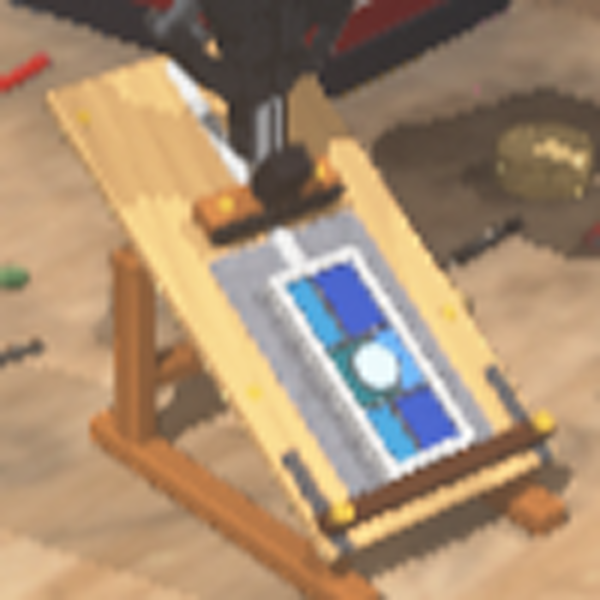

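About 25–30 mm remain between the rubber edge (280,225) and the panel's upper edge (318,265). The panel's lower edge is about 5 mm off the lip.

Request:
{"method": "drive_tool", "body": {"rows": [0.0014,0,0.002,0,0,0.0014,0,0.002,0,0,0.0014,0,0.002,0,0,0.0014,0,0.002,0,0,0.0014,0,0.002,0,0]}}

```text
t: 16.53
tool_pos: [602.3, -48.9, 232.9]
tcp_rot: [-0.705, 0.056, 0.705, 0.056]
wrist_force: [1.7, -0.3, 0.5]
gripper_width: -0.5
```

Request:
{"method": "drive_tool", "body": {"rows": [0.0011,0,0.0016,0,0,0.0011,0,0.0016,0,0,0.0006,0,0.0008,0,0]}}

```text
t: 16.78
tool_pos: [598.2, -48.3, 230.0]
tcp_rot: [-0.705, 0.056, 0.705, 0.056]
wrist_force: [1.6, -0.4, -0.8]
gripper_width: -0.4
```

Request:
{"method": "drive_tool", "body": {"rows": [0.0006,0,0.0008,0,0,0.0006,0,0.0008,0,0,0.0006,0,0.0008,0,0]}}

```text
t: 17.03
tool_pos: [596.1, -47.9, 228.5]
tcp_rot: [0.705, -0.056, -0.705, -0.056]
wrist_force: [0.7, -0.9, 0.3]
gripper_width: -0.1
```

Request:
{"method": "drive_tool", "body": {"rows": [0.0006,0,0.0008,0,0,0.0006,0,0.0008,0,0,0.0006,0,0.0008,0,0]}}

```text
t: 17.28
tool_pos: [593.7, -47.5, 226.6]
tcp_rot: [-0.705, 0.056, 0.705, 0.056]
wrist_force: [0.0, -0.7, 2.3]
gripper_width: 0.2
```

Request:
{"method": "drive_tool", "body": {"rows": [0.0006,0,0.0008,0,0,0.0006,0,0.0008,0,0,0.0006,0,0.0008,0,0,0.0006,0,0.0008,0,0]}}

```text
t: 17.62
tool_pos: [590.5, -47.0, 224.2]
tcp_rot: [-0.705, 0.056, 0.705, 0.056]
wrist_force: [0.6, -0.6, 2.0]
gripper_width: -0.2
```

Request:
{"method": "drive_tool", "body": {"rows": [0.0006,0,0.0008,0,0,0.0006,0,0.0008,0,0,0.0006,0,0.0008,0,0]}}

```text
t: 17.87
tool_pos: [589.3, -46.9, 223.4]
tcp_rot: [0.706, -0.056, -0.704, -0.056]
wrist_force: [3.6, 1.1, 6.8]
gripper_width: 0.3
```

Run:
```python
from b import *
s=show(); print(tob(s['tool_pos']-[0,0,73]))
p,d=robot.snapshot("scene");np.savez("scene8.npz",p=p,d=d);cv2.imwrite(f"pics/scene11.png",cv2.resize(p[140:240,210:310],None,fx=6,fy=6,interpolation=cv2.INTER_CUBIC)[:,:,::-1])
```

```text
t17.87 tcp [589.3 -46.9 223.4] toolx [ 3.3e-03 -6.0e-04 -1.0e+00] yaw_y -99.04 F [3.6 1.1 6.8] w 0.3 j6 1.45
[160.5017449   -0.25820269  16.30878829]
```

View pics/scene11.png

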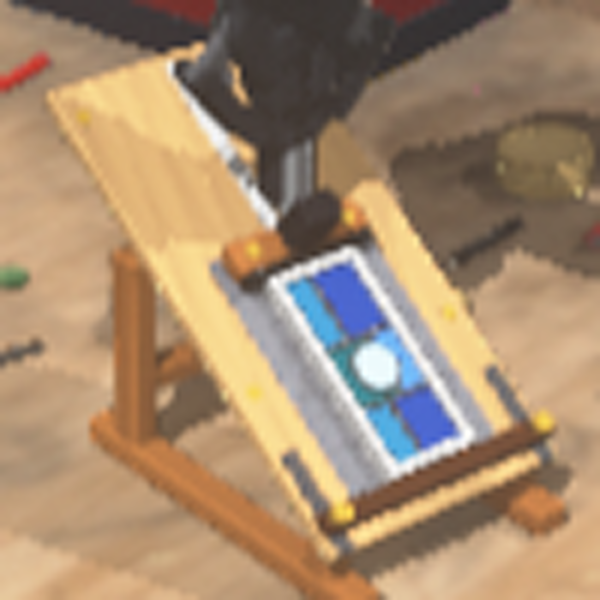

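The clamp has reached the panel's upper edge. I press on in 0.5 mm steps, watching the force.

Request:
{"method": "drive_tool", "body": {"rows": [0.0003,0,0.0004,0,0,0,0,0,0,0]}}

```text
t: 18.08
tool_pos: [589.2, -46.8, 223.5]
tcp_rot: [0.706, -0.056, -0.703, -0.056]
wrist_force: [4.1, 0.0, 5.3]
gripper_width: -0.2
```

Request:
{"method": "drive_tool", "body": {"rows": [0.0003,0,0.0004,0,0,0,0,0,0,0]}}

```text
t: 18.25
tool_pos: [589.1, -46.8, 223.5]
tcp_rot: [0.707, -0.056, -0.703, -0.055]
wrist_force: [4.5, 0.1, 6.8]
gripper_width: -0.1
```

Request:
{"method": "drive_tool", "body": {"rows": [0.0003,0,0.0005,0,0,0,0,0,0,0]}}

```text
t: 18.42
tool_pos: [589.0, -46.8, 223.5]
tcp_rot: [0.707, -0.056, -0.703, -0.055]
wrist_force: [6.0, -0.3, 6.3]
gripper_width: -0.1
```

Request:
{"method": "drive_tool", "body": {"rows": [0.0003,0,0.0005,0,0,0,0,0,0,0]}}

```text
t: 18.58
tool_pos: [588.9, -46.8, 223.5]
tcp_rot: [0.708, -0.056, -0.702, -0.055]
wrist_force: [6.3, -1.0, 6.0]
gripper_width: 0.1
```

Request:
{"method": "drive_tool", "body": {"rows": [0.0003,0,0.0005,0,0,0,0,0,0,0]}}

```text
t: 18.75
tool_pos: [588.8, -46.8, 223.5]
tcp_rot: [0.708, -0.056, -0.702, -0.055]
wrist_force: [7.8, 0.5, 7.4]
gripper_width: 0.0
```

Run:
```python
from b import *
s=show(); print(tob(s['tool_pos']-[0,0,73]),[s['wrist_force']@v for v in(bx,by,bz)])
p,d=robot.snapshot("scene");np.savez("scene12.npz",p=p,d=d);cv2.imwrite(f"pics/scene12.png",cv2.resize(p[175:235,245:315],None,fx=10,fy=10,interpolation=cv2.INTER_CUBIC)[:,:,::-1])
```

```text
t18.75 tcp [588.8 -46.8 223.5] toolx [ 0.0085 -0.0015 -1.    ] yaw_y -99.04 F [7.8 0.5 7.4] w 0.0 j6 1.45
[160.11175836  -0.26999878  16.6433749 ] [np.float64(10.499947926770368), np.float64(1.668216296718097), np.float64(1.6874619318943669)]
```

View pics/scene12.png

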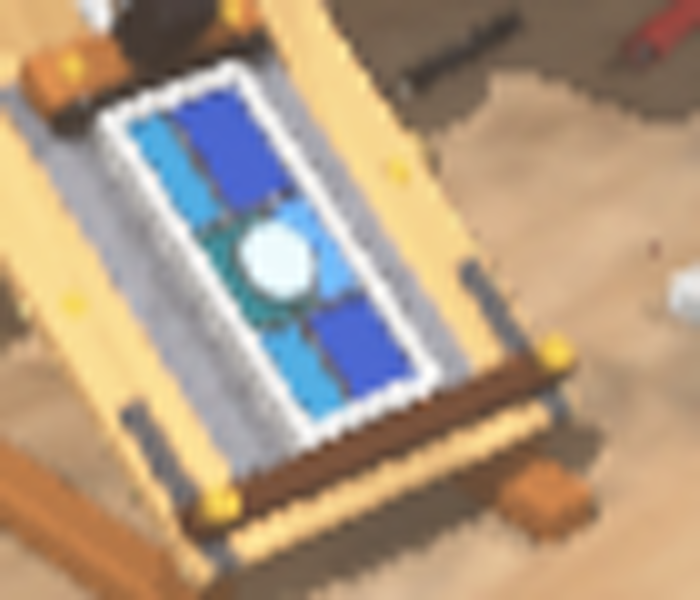

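Run:
```python
from b import *
f=lambda a:np.array(a)/10+[245-.45,175-.45]
c=f([[100,118],[240,63],[438,378],[308,442]])
B=tob(onplane("scene",c,bw(0,0,12),bz));print(B.round(1));a=lambda d:np.degrees(np.arctan2(d[1],d[0]))
print("sides",a(B[0]-B[3]),a(B[1]-B[2]),"ends",a(B[0]-B[1])-90,a(B[3]-B[2])-90)
L=tob(onplane("scene",f([[250,482],[540,360]]),bw(0,0,10),bz));print("lip upper top edge",L.round(1),a(L[0]-L[1])-90)
E_=tob(onplane("scene",f([[5,110],[200,470],[300,60],[500,355]]),bw(0,0,0),bz));print(E_.round(1))
P=np.load("scene12.npz")['p'].astype(int)
# lip edge by column profile darkness
for u in range(266,304,4):
    col=P[195:232,u,0];print(u,195+np.arange(37)[np.argmin(np.diff(col))],col[8:36].tolist() if u in(270,294) else "")
```

```text
[[128.3  28.   12. ]
 [128.7 -26.9  12. ]
 [ 12.9 -25.7  12. ]
 [ 11.2  26.6  12. ]]
sides 0.671873502665171 -0.586330023408076 ends 0.3436083647414421 1.8360634157175042
lip upper top edge [[  7.9  50.   10. ]
 [  5.6 -63.2  10. ]] -1.1544977261761034
[[145.9  47.4   0. ]
 [ 19.8  56.   -0. ]
 [126.8 -55.9   0. ]
 [ 14.7 -59.   -0. ]]
266 226 
270 230 [154, 88, 73, 73, 94, 212, 241, 239, 219, 182, 181, 171, 164, 158, 153, 161, 168, 170, 144, 120, 122, 122, 118, 111, 222, 250, 251, 229]
274 204 
278 218 
282 216 
286 214 
290 221 
294 219 [178, 131, 118, 118, 130, 177, 228, 240, 202, 120, 120, 120, 100, 153, 234, 250, 225, 129, 110, 112, 115, 116, 130, 166, 190, 194, 216, 226]
298 217 
302 210
```

The panel sits square, with measured angles within about ±1° apart from one coarse lower-edge reading. Its centre is at y of about 0.5 mm, and it isn't moving under 8–9 N. A touch more gives about 10 N net, then I withdraw.

Request:
{"method": "drive_tool", "body": {"rows": [0.0003,0,0.0005,0,0,0.0003,0,0.0005,0,0,0,0,0,0,0]}}

```text
t: 19.05
tool_pos: [588.6, -46.8, 223.5]
tcp_rot: [0.709, -0.056, -0.701, -0.055]
wrist_force: [8.7, 0.9, 7.5]
gripper_width: -0.2
```

Run:
```python
from b import *
s=show(); print(tob(s['tool_pos']-[0,0,73]),[s['wrist_force']@v for v in(bx,by,bz)])
```

```text
t19.05 tcp [588.6 -46.8 223.5] toolx [ 0.0108 -0.0019 -0.9999] yaw_y -99.05 F [8.7 0.9 7.5] w -0.2 j6 1.45
[159.94653418  -0.27750001  16.78524395] [np.float64(11.274894010955599), np.float64(2.225002419947788), np.float64(1.2720231080528215)]
```

Request:
{"method": "drive_tool", "body": {"rows": [0.0003,0,0.0005,0,0,0,0,0,0,0,0,0,0,0,0]}}

```text
t: 19.3
tool_pos: [588.4, -46.7, 223.5]
tcp_rot: [0.709, -0.056, -0.701, -0.055]
wrist_force: [9.5, 0.4, 8.3]
gripper_width: 0.2
```

Request:
{"method": "drive_tool", "body": {"rows": [-0.001,0,-0.0015,0,0,-0.002,0,-0.003,0,0,-0.004,0,-0.006,0,0,-0.006,0,-0.006,0,0,-0.01,0,0,0,0]}}

```text
t: 19.72
tool_pos: [600.8, -48.7, 242.1]
tcp_rot: [-0.704, 0.056, 0.706, 0.056]
wrist_force: [-0.6, 0.5, -0.0]
gripper_width: -0.3
```

Request:
{"method": "drive_tool", "body": {"rows": [-0.02,0,0,0,0,-0.03,0,-0.01,0,0,-0.03,0,-0.02,0,0,-0.02,0,-0.02,0,0,-0.005,0,-0.005,0,0]}}

```text
t: 20.13
tool_pos: [658.0, -58.1, 353.6]
tcp_rot: [0.708, -0.056, -0.702, -0.055]
wrist_force: [0.2, -0.1, 0.9]
gripper_width: -0.2
```

Run:
```python
from b import *
s=show()
p,d=robot.snapshot("scene");np.savez("scene13.npz",p=p,d=d);cv2.imwrite(f"pics/scene13.png",cv2.resize(p[165:235,235:315],None,fx=8,fy=8,interpolation=cv2.INTER_CUBIC)[:,:,::-1])
```

```text
t20.13 tcp [658.  -58.1 353.6] toolx [ 0.0081 -0.0022 -1.    ] yaw_y -99.04 F [ 0.2 -0.1  0.9] w -0.2 j6 1.46
```

View pics/scene13.png

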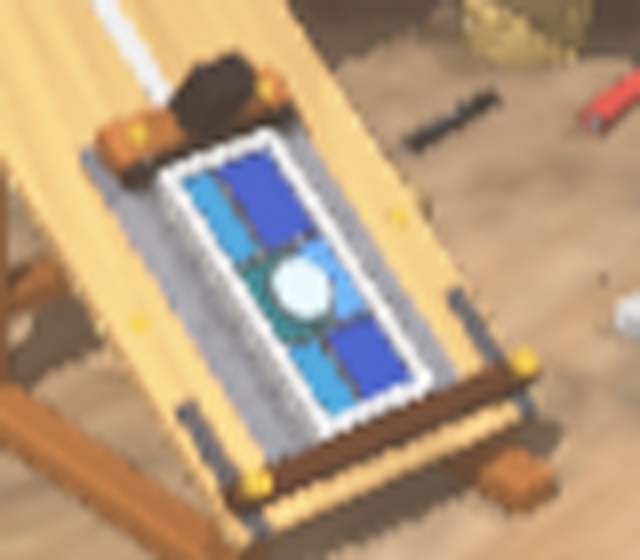

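The panel is seated: its lower edge (325,435)–(432,385) is against the lip and the clamp rests on its upper edge. I move the arm aside for a clear top view.

Request:
{"method": "drive_tool", "body": {"rows": [0,-0.01,0,0,0,0,-0.03,0.01,0,0,0,-0.04,0.01,0,0,0,-0.04,0.01,0,0,0,-0.04,0.01,0,0]}}

```text
t: 20.6
tool_pos: [638.3, 109.0, 345.1]
tcp_rot: [-0.703, 0.056, 0.707, 0.056]
wrist_force: [-0.1, 0.6, -0.5]
gripper_width: -0.3
```

Request:
{"method": "drive_tool", "body": {"rows": [0,-0.04,0.01,0,0,0,-0.04,0.01,0,0,0,-0.04,0.01,0,0,0,-0.02,0,0,0,0,-0.01,0,0,0]}}

```text
t: 21.02
tool_pos: [631.8, 263.8, 345.2]
tcp_rot: [-0.703, 0.054, 0.707, 0.054]
wrist_force: [0.0, -0.3, -0.4]
gripper_width: 0.2
```

Run:
```python
from b import *
s=show()
p,d=robot.snapshot("top");np.savez("top14.npz",p=p,d=d);cv2.imwrite(f"pics/top14.png",cv2.resize(p[130:240,215:345],None,fx=5.4,fy=5.4,interpolation=cv2.INTER_CUBIC)[:,:,::-1])
P=p.astype(int);x0,x1,y0,y1=240,285,160,222
sub=P[y0:y1,x0:x1];m=(sub[...,2]>sub[...,0]+20).astype(np.uint8)
m=cv2.morphologyEx(m,cv2.MORPH_CLOSE,np.ones((5,5)))
c=max(cv2.findContours(m,0,1)[0],key=cv2.contourArea)[:,0]+[x0,y0]
B=tob(onplane("top",c,bw(0,0,12),bz));print(cv2.minAreaRect(B[:,:2].astype(np.float32)))
```

```text
t21.02 tcp [631.8 263.8 345.2] toolx [-5.e-03 -2.e-04 -1.e+00] yaw_y -98.78 F [ 0.  -0.3 -0.4] w 0.2 j6 1.95
((72.6686782836914, -0.8265399932861328), (108.03032684326172, 45.10870361328125), 0.06491470336914062)
```

View pics/top14.png

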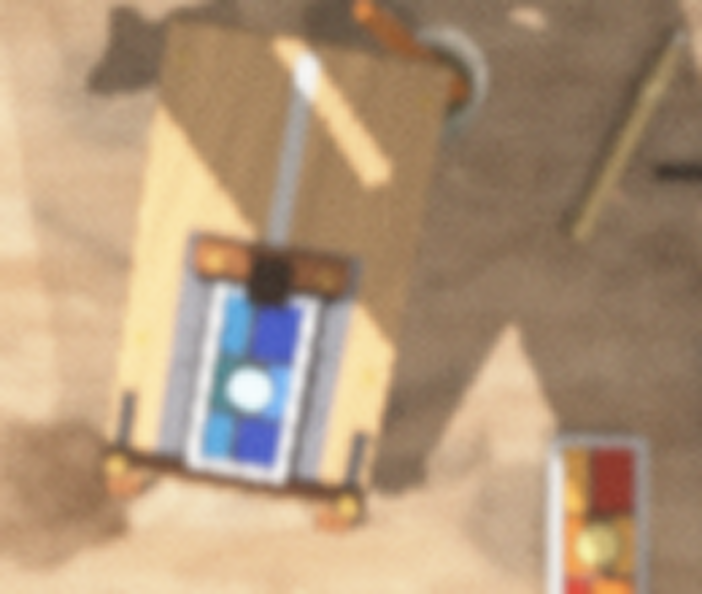

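In the top view the panel sits square between the clamp (270,270) and the lip (230,475). Its measured pose is x 72.7 mm, y −0.8 mm and angle about 0.1°, which matches a lip at about 12.5 mm. The amber panel, at (600,545), hasn't been touched.

Run:
```python
from bench import robot
print(robot.close_job())
```

```text
the job is handed in; nothing more can be done
None
```

The blue panel is on the easel, pinched between the clamp and the lip, and I handed the job in at about 21 s. No verdict is reported.

**What I did:**
- I gripped the panel across its width at 20 N.
- I touched its far end to the board and let it turn in the pads down to the slope. The wrist force stayed at about 5–7 N until final contact, where it briefly rose to about 30 N in total (fingertips or panel on the board). I then backed off and released the panel.
- I pushed the clamp down by the upper side of its grip until it met the panel's upper edge. I pressed to about 12.5 N along the slope, roughly 10 N net of the clamp's own 2 N friction, then withdrew.

**Last checks:**
- **Top view:** the panel's centre is at board x 72.7 mm and y −0.8 mm, turned about 0.1°. Its lower edge is therefore at about 12.7 mm, in line with the lip I measured at 12–13 mm, and the clamp rests on its upper edge.
- **Amber panel:** it looked undisturbed in the picture, but I did not measure it again.
- **Disagreement:** readings of the panel's corners and edges by eye from the coarser side view were off by up to about 2°. That view also put the lip's top edge at 6–8 mm. I trusted the top view and the firm contact force instead.
- **Not measured:** I did not measure the lip force directly. The panel stopped moving under about 10 N of clamp force, which its own weight and friction could not resist.

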